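Clamp a doorbell board snug in the bench clamp

ROBOT

A 7-joint arm with a two-finger parallel gripper is mounted at the origin on the work surface. World frame = base frame: x ahead of the robot, y to its left, z up, the work surface at z = 0. Lengths are in m, angles in rad, forces in N, time in s.
With the tool pointing down it reaches from about 0.4 to 0.925 m from the base axis. Payload 4.1 kg.
Tool frame: the origin (TCP) lies at the very end of the fingers, on their centre line; the grasp point (between the pads) lies behind it (env.tcp_to_grasp is the z of the grasp point in the tool frame, in m); z points along the fingers, y is the line along which they close (so a half turn about z gives the same grasp; the last joint's range is limited). The gripper opens to 85 mm and grips with 20 to 120 N. Pads are 22 mm wide; open, the fingers measure 114 mm over their backs; the gripper's body (76 mm by 85 mm) begins 54 mm behind the grasp point. The pads swing forward as they close: fully open they stand 13 mm farther back than shut.
Start: joints at [-1.268, 0.398, 0.045, 1.537, -0.019, 1.207, -0.051], TCP at [0.254, 0.598, 0.231] pointing down, gripper open.
Joint ranges: [-2.82, 2.82], [-0.49, 2.23], [-1.37, 1.46], [0, 2.46], [-1.36, 4.5], [0.23, 2], [-2.94, 2.94]. Speed limits (rad/s): [2.57, 2.57, 3.14, 3.14, 3.14, 3.14, 3.14].

INTERFACE

Orientations are given as a rotation vector (axis times angle).
In Python, from rig import env gives the robot as it stands. The module is installed in compiled form; this text tells all that it offers.
- The arm moves only by the tool jog_arm, never from a script. Its argument "series" is a list of rows, each an object with "claw": the finger opening in cm, from 0 to 8.54; "offset": the shift along the tool's x, y, z in cm, a list of three; "twist": the turn about the tool's z in rad. A call has 1 to 20 rows; each row is the pose to reach, as a shift and turn from the pose commanded when the call began, along the tool's axes at that moment; what a row does not reach only later rows make up. A row lasts 1/8 s, in which the tool goes at most 62.5 mm and 10.7 degrees, less where a joint would pass 70% of its speed; a pose out of reach is approached as far as the arm can. A call with a gripper value outside its range is refused whole. The fingers move at their own pace and stop on an object; the grip force is fixed at half the most. Time passes only in rows, so rows that repeat a pose let the fingers close. It gives the time, the measured TCP pose, the force, the opening and the grip force at its end, in the units of the state.
- env.sense(): the state, without advancing time (a new reading comes with each control period).
- env.capture(name): name is "side" or "top"; returns the picture (480x640x3 uint8, red, green, blue); there is no depth.
- env.camera_params(name): a dict with "camera_matrix" (3x3 intrinsics, pixels), "k1" (the pictures are not rectified: a ray, as slopes to the right and down, at radius r is drawn at 1 + k1 r^2 times it, then the intrinsics apply), "xyz" and "attitude" of the camera in the world. Camera axes: x right, y up, looking along -z (the intrinsics and any distortion apply to the point x, -y, -z); pixel columns grow to the right and rows downward; lengths in m; the calibration is good to about 2 mm. A picture is of the moment at which its call begins. camera_params takes no time and is no camera call.
- env.finish_job(): hands the job in; it is judged then, once.
The state is a dict: "time": time; "joint_positions": joint angles; "dq": joint speeds; "effort": joint torques, N m; "tcp_pos": TCP position; "orientation": TCP orientation; "ft_force": force on the tool from outside, world axes, zero at the start; "ft_torque": the same for the moment, N m; "opening": opening from 0.0 (shut) to 1.0 (fully open); "gripper_force": force on a finger pad.
Only numpy, scipy, OpenCV 4.12 (cv2) and the standard library are available. Lean on these libraries where they do the work, as an engineer would, in place of code of your own. Each camera call takes 0.05 s, during which the arm holds its last target. There are 200 camera calls.

TASK

The grey doorbell unit has just been stuck onto its hall board. Bring the board home into the corner of the clamp's baseboard, flat against both wooden stops so that the doorbell lies under the pad, then wind the bar clockwise until the pad meets the doorbell and snug it by feel, to about 4.5 newtons of push at the end of the bar: firmly held while the bond takes, but not so hard that the plastic cracks. Leave it clamped, and leave the mug, cell box, caddy and screwdriver where they are.

Things in the scene. Friction and masses are not known exactly. Their poses are not given: they have to be found in the camera images.
- clamp: Fixed clamp station. Origin on the bench under the vertical screw axis; its axes are used below (mm). Plywood base 15 thick, x -85..80, y -150..265. Dark stops 12 tall on it: side stop with face at x=+45 (y -75..215), end stop with face at y=-60. Blue C-frame: spine at y -100..-130, arm 101..129 above the bench ending in a round boss (radius 18, 92..135 high) on the axis. The throat is open to +y.
- board: Loose oak board 90 x 200 x 18 mm, 0.35 to 0.65 kg, on the base, with the grey doorbell (62 x 92) stuck on by foam tape; its flat top is 42 to 46 above the board's underside, as the tape came out. Origin on the underside below the doorbell's centre; board x -45..45, y -60..140. Two brass hooks, 48 high in all, at x +-22, y 90..108. Home: origin 15 mm above the clamp's origin, axes parallel to it.
- pad: Black rubber pad, 33 mm across, below the boss on the screw axis; origin at the centre of its underside, 2 to 10 mm above the doorbell's top at first. It goes down 4 mm per full clockwise turn (seen from above), does not turn itself, and yields a little: about 30 N of clamping per radian of bar (190 N per turn) once it touches.
- bar_end_a (a point): Centre of the ball (15 mm) at one end of the clamp's tommy bar: a level steel bar 10 mm thick, 124 mm between ball centres, across the top of the screw, 199 to 203 mm above the bench at first, the boss over 50 mm below. It turns and sinks with the screw, 4 mm per clockwise turn, and can be pushed round with a fingertip. It stays where it is left.
- bar_end_b (a point): Centre of the ball at the other end of the bar. Clockwise from above tightens. Loose, it turns at under 1 N of push at a ball, square to the bar; tight, add 0.04 to 0.06 N (thread friction varies) for each newton of clamping: 4.5 N means about 85 N. Wanted: 50 to 140 N; 3.5 to 6 N at the ball, or 4.3 to 7.4 N at 50 mm from the axis, is within it. Above 200 N the plastic cracks.
- mug: White enamelled mug, 80 mm across and 78 high, upright; origin at the centre of its underside. Leave alone.
- cell_box: Clear box of coin cells, 72 x 102 x 33 mm; origin at the centre of its underside. Leave alone.
- caddy: White plastic turntable caddy, 184 mm across and 105 high, with a golf-ball LED bulb in it; origin at the centre of its underside. Leave alone.
- screwdriver: Screwdriver lying on the bench, about 200 mm long; origin under its middle. Leave alone.
Mind the look-alikes: they are no part of the job. What is shaped like the board but blue or purple is not meant.

How it is judged:
On the way, in this order (a step that is already met when the one before it is completed fails the run):
1. the board lies home against both stops, pad still clear of it (x of board in the frame of clamp between -0.004 and 0.004 m and y of board in the frame of clamp between -0.004 and 0.004 m and angle between the y axis of board and the y axis of clamp, either way round below 0.05 rad and contact force between pad and board below 1 N), for 0.2 s.
2. the pad presses on the doorbell (contact force between pad and board above 50 N), for 0.2 s.
At the end, for the whole second after the job is handed in: The board lies flat and still, home against both stops within 4 mm and 0.05 rad, and the pad, left by itself, presses on the doorbell with 50 to 140 N (x of board in the frame of clamp between -0.004 and 0.004 m and y of board in the frame of clamp between -0.004 and 0.004 m and z of board in the frame of clamp below 0.018 m and angle between the y axis of board and the y axis of clamp, either way round below 0.05 rad and contact force between pad and board between 50 and 140 N and linear speed of board below 0.02 m/s); the robot touches nothing.
It fails at once if the plastic cracks: the pad presses with more than 200 N (contact force between pad and board above 200 N).
It fails at once if a bystander is moved by more than 25 mm or the mug tipped (distance of any of mug, cell_box, caddy, screwdriver from where it was at the start of the episode above 0.025 m or angle between mug's own z axis and vertical above 0.4 rad).
It also fails if it takes over 72 s, if anything falls off the work surface, if the arm or the gripper's body presses on something with over 40 N, if the wrist force passes 120 N, or if a joint passes its speed limit or range.

## Working session

There is one attempt and no reset: what is moved stays moved. The work goes in short steps, Python scripts to look and compute and a tool call to move; the robot and the scene stay as the last step left them, time stands still between calls to the robot, and variables do not carry over. Pictures are saved under pics/ and viewed, at most 10 in all, crops included, and the job is handed in when it is done.

Besides the shell and the picture viewer there is one more tool, called after "Call:" as a command line: name --argument value ..., lists and objects as JSON in quotes. jog_arm: Moves the arm, as the interface text tells. Its arguments: {"type":"object","properties":{"series":{"type":"array","items":{"type":"object","properties":{"claw":{"type":"number"},"offset":{"type":"array","items":{"type":"number"}},"twist":{"type":"number"}}}}},"required":["series"]}

```bash
mkdir -p pics; python3 - <<'E'
from rig import env
import cv2
for n in("top","side"):
    cv2.imwrite(f"pics/{n}0.png",env.capture(n)[:,:,::-1]); print(env.camera_params(n))
print(env.sense(),env.tcp_to_grasp)
E
```

```text
{'camera_matrix': array([[479.66909237,   0.        , 324.4677273 ],
       [  0.        , 479.66909237, 238.71478773],
       [  0.        ,   0.        ,   1.        ]]), 'k1': 0.03548664988272441, 'xyz': array([ 0.39352724, -0.01340159,  1.44770986]), 'attitude': array([ 0.09623505, -0.08383594, -1.59313756])}
{'camera_matrix': array([[621.93427754,   0.        , 317.72465697],
       [  0.        , 621.93427754, 246.06212818],
       [  0.        ,   0.        ,   1.        ]]), 'k1': -0.13235025301597136, 'xyz': array([ 0.19261535, -1.4531147 ,  0.99862876]), 'attitude': array([ 1.05899614, -0.12635523, -0.22993421])}
{'time': 0.1, 'joint_positions': array([-1.26800372,  0.39913055,  0.04503645,  1.53772012, -0.01869692,
        1.20688822, -0.0506847 ]), 'dq': array([-0.00208396, -0.00197031,  0.00072805, -0.00346948,  0.0005367 ,
        0.00185113, -0.00033295]), 'effort': array([ 3.75924254e-03, -4.76265836e+01,  1.37027554e+00, -2.54951102e+01,
        1.20833141e-02,  4.92539490e-03, -9.29671018e-06]), 'tcp_pos': array([0.25395703, 0.59773996, 0.23037433]), 'orientation': array([-6.26654566e-01, -3.07823073e+00,  2.68663280e-03]), 'ft_force': array([ 0.46554134, -0.53535589,  0.63744491]), 'ft_torque': array([ 0.04100996, -0.03862068, -0.03204527]), 'gripper_force': 0.0, 'opening': 0.9983434279994787} -0.0187
```

View pics/top0.png

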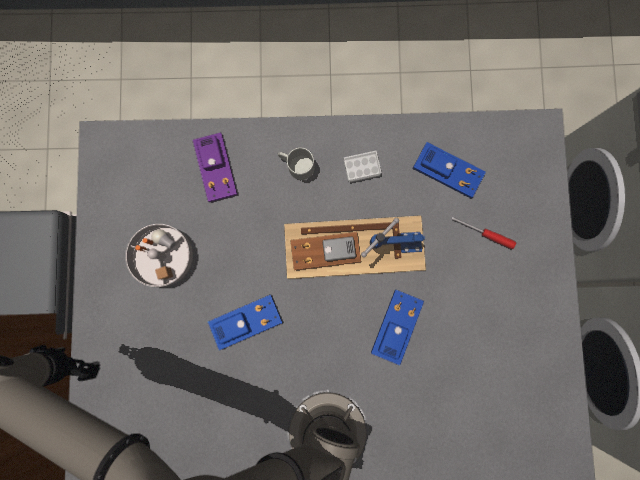

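View pics/side0.png

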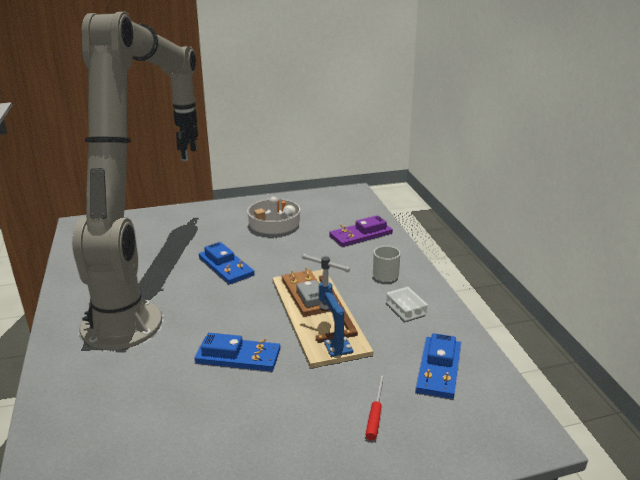

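Candidates for the board: purple (215,167), blue (245,322), (398,327) and (449,170), and the oak board with grey doorbell (325,250). By the description it is the oak one, lying on the clamp's plywood base. I'll check it in one close crop.

```bash
cat >h.py <<'E'
from rig import env
import cv2,numpy as np
from scipy.spatial.transform import Rotation as R
def cam(n):
    p=env.camera_params(n); return p['camera_matrix'],p['k1'],np.array(p['xyz']),R.from_rotvec(p['attitude'])
def ray(n,uv):
    K,k,c,A=cam(n)
    d=np.array([(uv[0]-K[0,2])/K[0,0],(uv[1]-K[1,2])/K[1,1]]);s=d.copy()
    for _ in range(20): s=d/(1+k*(s@s))
    return c,A.apply([s[0],-s[1],-1])
def onz(n,uv,z):
    c,d=ray(n,uv); return c+d*(z-c[2])/d[2]
def proj(n,P):
    K,k,c,A=cam(n); q=A.inv().apply(np.array(P)-c); s=np.array([q[0],-q[1]])/-q[2]
    s=s*(1+k*(s@s)); return K[:2,:2]@s+K[:2,2]
def crop(n,x0,y0,w,h,f,name):
    im=env.capture(n)[y0:y0+h,x0:x0+w,::-1]
    cv2.imwrite(f"pics/{name}.png",cv2.resize(im,None,fx=f,fy=f,interpolation=cv2.INTER_CUBIC))
E
python3 -c "
from h import *
crop('top',275,205,160,85,5,'c1')
crop('side',260,245,120,125,5,'c2')
"
```

```text
(no output)
```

View pics/c1.png

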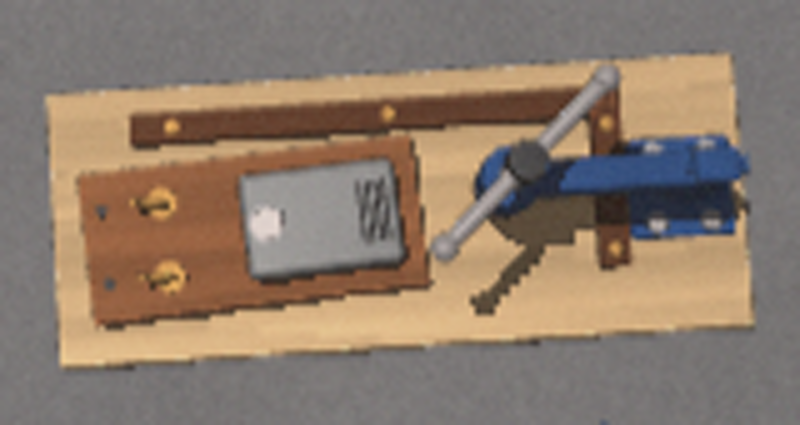

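View pics/c2.png

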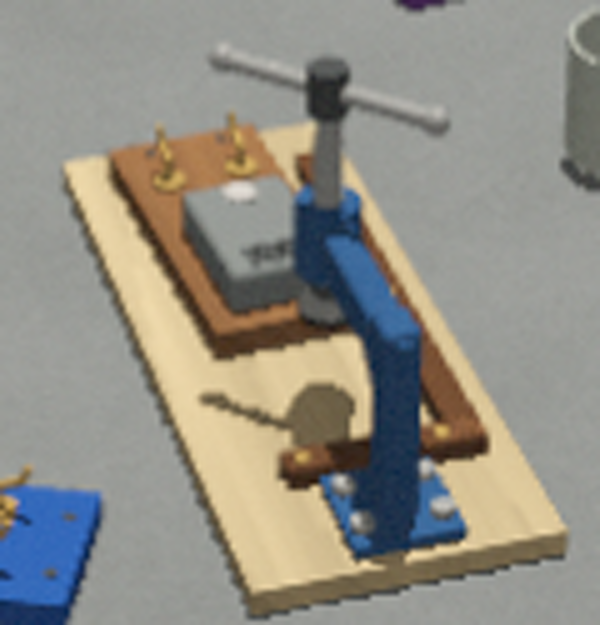

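The crop shows the oak board at top corners (78,177), (412,137), (432,287), (100,327), slightly turned and about 90 mm short of home. The baseboard corners are (47,95), (732,54), (754,325), (62,365), and the bar's balls are at (607,76) and (445,247).

```bash
cat >>h.py <<'E'
def c1(p): return (np.array(p)+.5)/5-.5+np.array([275,205])
def fit(local,world):
    l=np.array(local,float);w=np.array(world)[:,:2];lm,wm=l.mean(0),w.mean(0)
    a=l-lm;b=w-wm;th=np.arctan2((a[:,0]*b[:,1]-a[:,1]*b[:,0]).sum(),(a*b).sum())
    c,s=np.cos(th),np.sin(th);M=np.array([[c,-s],[s,c]]);return wm-M@lm,th,np.abs(l@M.T+wm-M@lm-w).max()
E
python3 - <<'E'
from h import *
np.set_printoptions(precision=4,suppress=True)
o,th,e=fit([(.080,.265),(.080,-.150),(-.085,-.150),(-.085,.265)],[onz('top',c1(p),.015) for p in[(47,95),(732,54),(754,325),(62,365)]])
print('clamp',o,th,e)
b,tb,e=fit([(.045,.140),(.045,-.06),(-.045,-.06),(-.045,.14)],[onz('top',c1(p),.033) for p in[(78,177),(412,137),(432,287),(100,327)]])
print('board',b,tb,e)
c,s=np.cos(th),np.sin(th);M=np.array([[c,-s],[s,c]])
print('board in clamp',M.T@(b-o),tb-th)
B=[onz('top',c1(p),.201)[:2] for p in[(607,76),(445,247)]]
print('bar',B,np.mean(B,0),np.linalg.norm(B[0]-B[1]),[M.T@(x-o) for x in B])
S=R.from_rotvec(env.sense()['orientation']);print('tool axes\n',S.as_matrix())
E
```

```text
clamp [ 0.5373 -0.1502] 0.034851064367819505 0.0013926786750430853
board [ 0.5234 -0.0468] 0.09868016430881307 0.0020736055856064722
board in clamp [-0.0102  0.1038] 0.06382909994099356
bar [array([ 0.582, -0.194]), array([ 0.4941, -0.1062])] [ 0.5381 -0.1501] 0.12418641817193417 [array([ 0.0432, -0.0453]), array([-0.0416,  0.0454])]
tool axes
 [[-0.9204  0.391  -0.0004]
 [ 0.391   0.9204 -0.0011]
 [-0.     -0.0011 -1.    ]]
```

```bash
cat >>h.py <<'E'
O=np.array([.5377,-.150]);TH=.035
M=np.array([[np.cos(TH),-np.sin(TH)],[np.sin(TH),np.cos(TH)]])
def state():
    s=env.sense();T=R.from_rotvec(s['orientation']).as_matrix();p=s['tcp_pos'];cl=M.T@(p[:2]-O)
    print('t %.2f clamp mm'%s['time'],np.round(cl*1e3,1),'z',round(p[2]*1e3,1),'yang-TH %.3f'%(np.arctan2(T[1,1],T[0,1])-TH),'F',np.round(M.T@s['ft_force'][:2],1),np.round(s['ft_force'][2],1),'op',round(s['opening'],2),'q7 %.2f'%s['joint_positions'][6]);return s,T
def off(x,y,z,ang):   # clamp mm, ang of tool y relative to clamp x axis
    s,T=state();t=np.r_[O+M@np.array([x,y])/1e3,z/1e3]
    tw=-(ang+TH-np.arctan2(T[1,1],T[0,1]));tw=(tw+np.pi)%(2*np.pi)-np.pi
    print('offset cm',np.round(T.T@(t-s['tcp_pos'])*100,2),'twist %.3f'%tw)
E
python3 -c "
from h import *
off(-87,135,230,np.pi/2)"
```

```text
t 0.20 clamp mm [-257.4  757.4] z 230.7 yang-TH 1.134 F [-0.1 -0.1] -0.7 op 1.0 q7 -0.05
offset cm [-41.76 -49.19   0.13] twist -0.437
```

Call:
jog_arm --series '[{"claw": 5, "offset": [-41.8, -49.2, 0], "twist": -0.437}, {"claw": 5, "offset": [-41.8, -49.2, 0], "twist": -0.437}, {"claw": 5, "offset": [-41.8, -49.2, 0], "twist": -0.437}, {"claw": 5, "offset": [-41.8, -49.2, 0], "twist": -0.437}, {"claw": 5, "offset": [-41.8, -49.2, 0], "twist": -0.437}, {"claw": 5, "offset": [-41.8, -49.2, 0], "twist": -0.437}, {"claw": 5, "offset": [-41.8, -49.2, 0], "twist": -0.437}, {"claw": 5, "offset": [-41.8, -49.2, 0], "twist": -0.437}, {"claw": 5, "offset": [-41.8, -49.2, 0], "twist": -0.437}, {"claw": 5, "offset": [-41.8, -49.2, 0], "twist": -0.437}, {"claw": 5, "offset": [-41.8, -49.2, 0], "twist": -0.437}, {"claw": 5, "offset": [-41.8, -49.2, 0], "twist": -0.437}, {"claw": 5, "offset": [-41.8, -49.2, 0], "twist": -0.437}, {"claw": 5, "offset": [-41.8, -49.2, 0], "twist": -0.437}, {"claw": 5, "offset": [-41.8, -49.2, 0], "twist": -0.437}, {"claw": 5, "offset": [-41.8, -49.2, 0], "twist": -0.437}]'

```text
time: 2.2
tcp_pos: [0.4465, -0.0174, 0.2313]
orientation: [-0.057, 3.141, 0.0]
ft_force: [0.8, 0.1, -0.2]
opening: 0.588
gripper_force: 0.0
```

```bash
python3 -c "
from h import *
off(-87,135,16,np.pi/2)
crop('side',160,180,240,180,3,'d1')"
```

```text
t 2.20 clamp mm [-86.5 135.7] z 231.3 yang-TH 1.572 F [0.8 0.1] -0.2 op 0.59 q7 1.57
offset cm [ 0.05 -0.07 21.53] twist 0.001
```

View pics/d1.png

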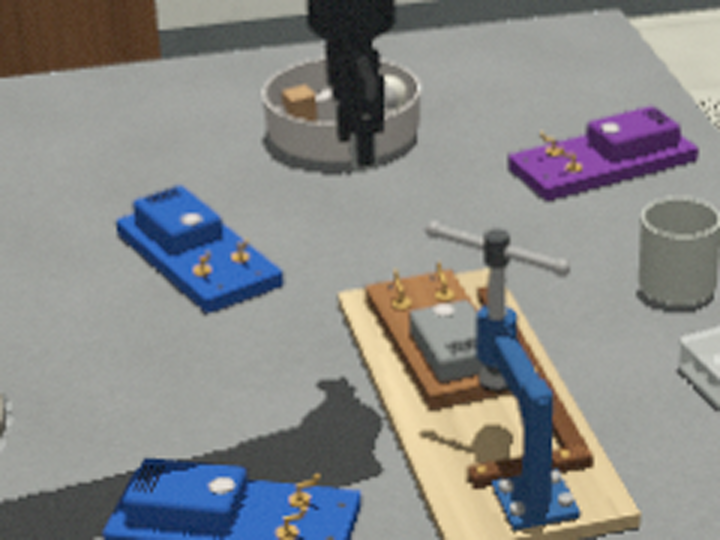

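The picture shows the gripper hovering clear (tip about (365,160) in the crop), with nothing below it but baseboard. Next I descend and push the board toward the side stop.

Call:
jog_arm --series '[{"claw": 5, "offset": [0, 0, 6], "twist": 0}, {"claw": 5, "offset": [0, 0, 12], "twist": 0}, {"claw": 5, "offset": [0, 0, 18], "twist": 0}, {"claw": 5, "offset": [0, 0, 21], "twist": 0}, {"claw": 5, "offset": [0, 0, 21.4], "twist": 0}, {"claw": 5, "offset": [-0.6, 0, 21.4], "twist": 0}, {"claw": 5, "offset": [-1.0, 0, 21.4], "twist": 0}, {"claw": 5, "offset": [-1.4, 0, 21.4], "twist": 0}, {"claw": 5, "offset": [-1.8, 0, 21.4], "twist": 0}, {"claw": 5, "offset": [-2.2, 0, 21.4], "twist": 0}, {"claw": 5, "offset": [-2.5, 0, 21.4], "twist": 0}, {"claw": 5, "offset": [-2.8, 0, 21.4], "twist": 0}, {"claw": 5, "offset": [-2.8, 0, 21.4], "twist": 0}]'

```text
time: 3.88
tcp_pos: [0.4711, -0.0165, 0.0166]
orientation: [0.057, -3.134, -0.002]
ft_force: [-4.8, 1.1, 2.0]
opening: 0.59
gripper_force: 2.6
```

```bash
python3 -c "
from h import *
state()"
```

```text
t 3.88 clamp mm [-61.9 135.8] z 16.6 yang-TH 1.572 F [-4.8  1.3] 2.0 op 0.59 q7 1.82
```

Call:
jog_arm --series '[{"claw": 5, "offset": [-0.3, 0, 0], "twist": 0}, {"claw": 5, "offset": [-0.5, 0, 0], "twist": 0}, {"claw": 5, "offset": [-0.5, 0, 0], "twist": 0}]'

```text
time: 4.25
tcp_pos: [0.4735, -0.0161, 0.0163]
orientation: [0.057, -3.128, -0.003]
ft_force: [-10.0, 1.4, 9.1]
opening: 0.587
gripper_force: 5.3
```

```bash
python3 -c "
from h import *
state()"
```

```text
t 4.25 clamp mm [-59.5 136. ] z 16.3 yang-TH 1.573 F [-9.9  1.8] 9.1 op 0.59 q7 1.82
```

Call:
jog_arm --series '[{"claw": 5, "offset": [-0.3, 0, -0.3], "twist": 0}, {"claw": 5, "offset": [-0.5, 0, -0.3], "twist": 0}, {"claw": 5, "offset": [-0.5, 0, -0.3], "twist": 0}]'

```text
time: 4.62
tcp_pos: [0.4771, -0.0163, 0.0182]
orientation: [0.056, -3.126, -0.002]
ft_force: [-10.1, 0.7, -0.2]
opening: 0.587
gripper_force: 4.9
```

```bash
python3 -c "
from h import *
state()
crop('top',275,205,160,85,5,'e1')"
```

```text
t 4.62 clamp mm [-55.9 135.8] z 18.2 yang-TH 1.572 F [-10.1   1. ] -0.2 op 0.59 q7 1.82
```

View pics/e1.png

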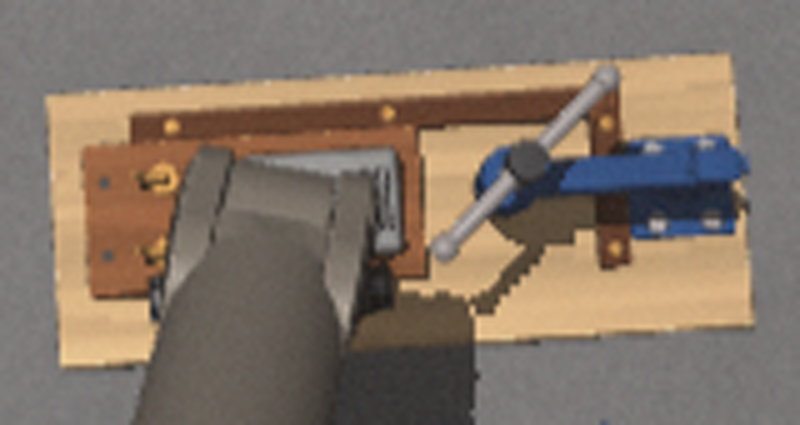

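The board now lies flush along the side stop. I'll back off, lift, and go round to its far end.

Call:
jog_arm --series '[{"claw": 5, "offset": [2.0, 0, 0], "twist": 0}, {"claw": 5, "offset": [3.0, 0, -4], "twist": 0}, {"claw": 5, "offset": [3.0, 0, -10], "twist": 0}, {"claw": 5, "offset": [3.0, 0, -14], "twist": 0}, {"claw": 5, "offset": [3.0, 0, -14], "twist": 0}]'

```text
time: 5.3
tcp_pos: [0.4576, -0.0175, 0.1636]
orientation: [-0.055, 3.133, 0.003]
ft_force: [0.2, -0.1, -0.4]
opening: 0.587
gripper_force: 0.0
```

```bash
python3 -c "
from h import *
off(0,275,158,0)"
```

```text
t 5.30 clamp mm [-75.4 135.2] z 163.6 yang-TH 1.571 F [ 0.2 -0.1] -0.4 op 0.59 q7 1.64
offset cm [-7.54 13.97  0.65] twist 1.571
```

Call:
jog_arm --series '[{"claw": 5, "offset": [-7.5, 14.0, 0], "twist": 1.571}, {"claw": 5, "offset": [-7.5, 14.0, 0], "twist": 1.571}, {"claw": 5, "offset": [-7.5, 14.0, 0], "twist": 1.571}, {"claw": 5, "offset": [-7.5, 14.0, 0], "twist": 1.571}, {"claw": 5, "offset": [-7.5, 14.0, 0], "twist": 1.571}, {"claw": 5, "offset": [-7.5, 14.0, 0], "twist": 1.571}, {"claw": 5, "offset": [-7.5, 14.0, 0], "twist": 1.571}, {"claw": 5, "offset": [-7.5, 14.0, 0], "twist": 1.571}, {"claw": 5, "offset": [-7.5, 14.0, 0], "twist": 1.571}, {"claw": 5, "offset": [-7.5, 14.0, 0], "twist": 1.571}, {"claw": 5, "offset": [-7.5, 14.0, 0], "twist": 1.571}]'

```text
time: 6.68
tcp_pos: [0.5243, 0.1247, 0.1597]
orientation: [-2.181, -2.261, 0.001]
ft_force: [1.0, 0.3, 0.2]
opening: 0.584
gripper_force: 0.0
```

```bash
python3 -c "
from h import *
off(0,275,19,0)"
```

```text
t 6.67 clamp mm [ -3.8 275. ] z 159.7 yang-TH 0.001 F [1.  0.3] 0.2 op 0.58 q7 -0.02
offset cm [ 0.    0.39 14.07] twist 0.001
```

Call:
jog_arm --series '[{"claw": 5, "offset": [0, 0.4, 6], "twist": 0}, {"claw": 5, "offset": [0, 0.4, 12], "twist": 0}, {"claw": 5, "offset": [0, 0.4, 14], "twist": 0}, {"claw": 5, "offset": [0, 0.4, 14], "twist": 0}, {"claw": 5, "offset": [-1, 0.4, 14], "twist": 0}, {"claw": 5, "offset": [-2, 0.4, 14], "twist": 0}, {"claw": 5, "offset": [-3, 0.4, 14], "twist": 0}, {"claw": 5, "offset": [-4, 0.4, 14], "twist": 0}, {"claw": 5, "offset": [-5, 0.4, 14], "twist": 0}, {"claw": 5, "offset": [-6, 0.4, 14], "twist": 0}, {"claw": 5, "offset": [-7, 0.4, 14], "twist": 0}, {"claw": 5, "offset": [-8, 0.4, 14], "twist": 0}, {"claw": 5, "offset": [-9, 0.4, 14], "twist": 0}, {"claw": 5, "offset": [-10, 0.4, 14], "twist": 0}, {"claw": 5, "offset": [-10.7, 0.4, 14], "twist": 0}, {"claw": 5, "offset": [-11.2, 0.4, 14], "twist": 0}, {"claw": 5, "offset": [-11.5, 0.4, 14], "twist": 0}, {"claw": 5, "offset": [-11.5, 0.4, 14], "twist": 0}]'

```text
time: 8.93
tcp_pos: [0.5342, 0.0133, 0.0221]
orientation: [-2.179, -2.26, -0.01]
ft_force: [-1.5, 7.5, 6.1]
opening: 0.583
gripper_force: 3.7
```

```bash
python3 -c "
from h import *
off(0,151,19,0)"
```

```text
t 8.93 clamp mm [  2.3 163.3] z 22.1 yang-TH 0.001 F [-1.2  7.5] 6.1 op 0.58 q7 0.34
offset cm [-1.23 -0.23  0.3 ] twist 0.001
```

Call:
jog_arm --series '[{"claw": 5, "offset": [-0.3, 0, 0], "twist": 0}, {"claw": 5, "offset": [-0.6, 0, 0], "twist": 0}, {"claw": 5, "offset": [-0.9, 0, 0], "twist": 0}, {"claw": 5, "offset": [-1.2, 0, 0], "twist": 0}, {"claw": 5, "offset": [-1.4, 0, 0], "twist": 0}, {"claw": 5, "offset": [-1.4, 0, 0], "twist": 0}]'

```text
time: 9.68
tcp_pos: [0.5347, -0.0004, 0.0221]
orientation: [-2.179, -2.26, -0.01]
ft_force: [-0.4, 7.9, 5.5]
opening: 0.586
gripper_force: 4.0
```

```bash
python3 -c "
from h import *
state()
crop('top',275,205,160,85,5,'f1')"
```

```text
t 9.68 clamp mm [  2.2 149.6] z 22.1 yang-TH 0.002 F [-0.1  8. ] 5.5 op 0.59 q7 0.37
```

View pics/f1.png

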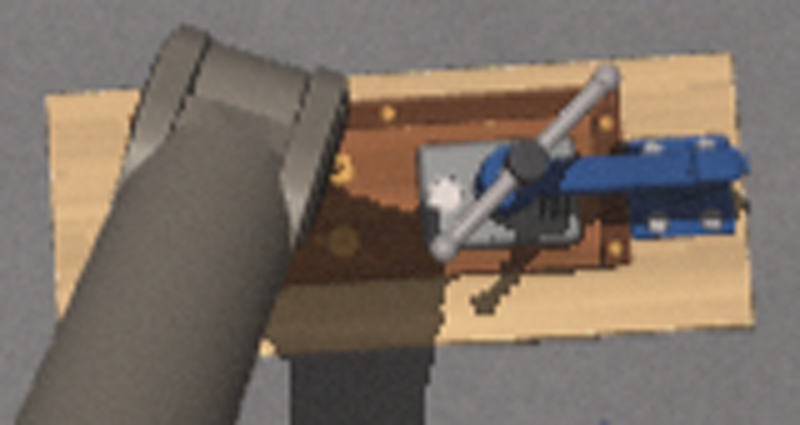

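Call:
jog_arm --series '[{"claw": 5, "offset": [-0.2, 0, 0], "twist": 0}, {"claw": 5, "offset": [-0.4, 0, 0], "twist": 0}, {"claw": 5, "offset": [-0.4, 0, 0], "twist": 0}]'

```text
time: 10.1
tcp_pos: [0.5347, -0.0005, 0.0221]
orientation: [-2.174, -2.259, -0.014]
ft_force: [-0.7, 14.2, 8.5]
opening: 0.588
gripper_force: 7.4
```

```bash
python3 -c "
from h import *
state()"
```

```text
t 10.10 clamp mm [  2.2 149.5] z 22.1 yang-TH 0.003 F [-0.2 14.2] 8.5 op 0.59 q7 0.37
```

Call:
jog_arm --series '[{"claw": 0, "offset": [2.5, 0, 0], "twist": 0}, {"claw": 0, "offset": [5, 0, 0], "twist": 0}, {"claw": 0, "offset": [8, 0, -6], "twist": 0}, {"claw": 0, "offset": [10, 0, -12], "twist": 0}, {"claw": 0, "offset": [14, 0, -18], "twist": 0}, {"claw": 0, "offset": [16, 0, -24], "twist": 0}, {"claw": 0, "offset": [16, 0, -24], "twist": 0}]'

```text
time: 10.98
tcp_pos: [0.5298, 0.1534, 0.265]
orientation: [2.178, 2.261, 0.013]
ft_force: [0.7, 0.3, 0.5]
opening: -0.002
gripper_force: 0.0
```

```bash
python3 -c "
from h import *
state()
crop('top',275,205,160,85,5,'g1')"
```

```text
t 10.97 clamp mm [  2.7 303.5] z 265.0 yang-TH 0.002 F [0.7 0.3] 0.5 op -0.0 q7 -0.14
```

View pics/g1.png

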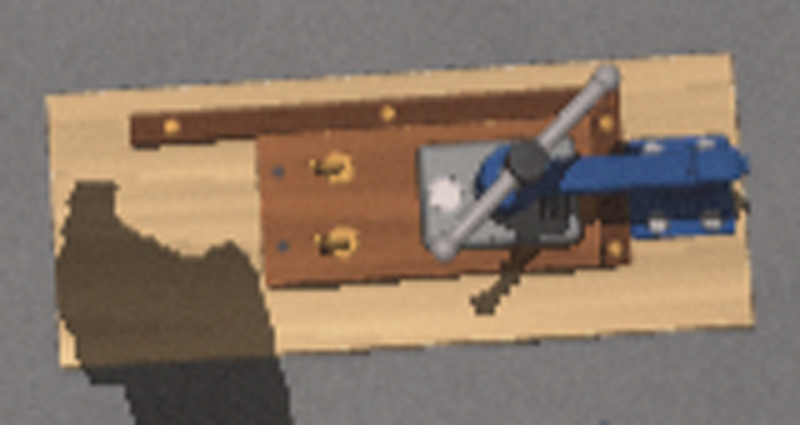

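The board is flush against both stops (far-end corners at (257,135) and (268,286)) and the bar hasn't moved. I'll verify the numbers and plan the bar approach.

```bash
cat >>h.py <<'E'
def arc(a0,a1,n,r=55,z=180,phi=None):
    s,T=state();out=[]
    for a in np.linspace(a0,a1,n+1)[1:]:
        t=np.r_[O+M@(np.array([np.cos(a),np.sin(a)])*r/1e3),z/1e3]
        tw=0 if phi is None else -(phi(a)+TH-np.arctan2(T[1,1],T[0,1]));tw=(tw+np.pi)%(2*np.pi)-np.pi
        out.append([*np.round(T.T@(t-s['tcp_pos'])*100,1),round(tw,2)])
    print(out)
def tq():  # moment about axis, radius of tcp
    s=env.sense();p=(s['tcp_pos'][:2]-O);f=s['ft_force'][:2];c=M.T@p
    print('ang %.3f r %.1f'%(np.arctan2(c[1],c[0]),1e3*np.hypot(*c)),'moment %.3f'%(p[0]*f[1]-p[1]*f[0]),'ft_t',np.round(s['ft_torque'],3))
E
python3 -c "
from h import *
for p,l in(((257,135),(45,140)),((268,286),(-45,140))):print(M.T@(onz('top',c1(p),.033)[:2]-O)*1e3,l)
off(53,-14,265,0)
off(53,-14,180,0)"
```

```text
[ 44.39312827 139.28038886] (45, 140)
[-45.72926415 138.10580206] (-45, 140)
t 11.03 clamp mm [  2.5 303.4] z 264.6 yang-TH 0.002 F [0.2 0.4] 0.6 op -0.0 q7 -0.14
offset cm [-31.75   5.    -0.13] twist 0.002
t 11.03 clamp mm [  2.5 303.4] z 264.6 yang-TH 0.002 F [0.2 0.4] 0.6 op -0.0 q7 -0.14
offset cm [-31.78   4.94   8.37] twist 0.002
```

Call:
jog_arm --series '[{"claw": 0, "offset": [-31.8, 5, 0], "twist": 0}, {"claw": 0, "offset": [-31.8, 5, 0], "twist": 0}, {"claw": 0, "offset": [-31.8, 5, 0], "twist": 0}, {"claw": 0, "offset": [-31.8, 5, 0], "twist": 0}, {"claw": 0, "offset": [-31.8, 5, 0], "twist": 0}, {"claw": 0, "offset": [-31.8, 5, 0], "twist": 0}, {"claw": 0, "offset": [-31.8, 5, 0], "twist": 0}, {"claw": 0, "offset": [-31.8, 5, 0], "twist": 0}, {"claw": 0, "offset": [-31.8, 5, 4], "twist": 0}, {"claw": 0, "offset": [-31.8, 5, 8.4], "twist": 0}, {"claw": 0, "offset": [-31.8, 5, 8.4], "twist": 0}]'

```text
time: 12.4
tcp_pos: [0.5865, -0.1606, 0.1731]
orientation: [-2.174, -2.258, 0.005]
ft_force: [0.5, -0.0, 0.8]
opening: -0.002
gripper_force: 0.0
```

```bash
python3 -c "
from h import *
tq()
arc(-.26,-.26-np.pi,10)"
```

```text
ang -0.249 r 49.9 moment 0.005 ft_t [-0.021 -0.043  0.027]
t 12.40 clamp mm [ 48.4 -12.3] z 173.1 yang-TH 0.003 F [ 0.5 -0. ] 0.8 op -0.0 q7 0.57
[[np.float64(-1.8), np.float64(-0.2), np.float64(-0.7), 0.0], [np.float64(-3.0), np.float64(-1.4), np.float64(-0.7), 0.0], [np.float64(-3.9), np.float64(-2.9), np.float64(-0.7), 0.0], [np.float64(-4.2), np.float64(-4.6), np.float64(-0.7), 0.0], [np.float64(-4.1), np.float64(-6.3), np.float64(-0.7), 0.0], [np.float64(-3.4), np.float64(-7.8), np.float64(-0.6), 0.0], [np.float64(-2.2), np.float64(-9.1), np.float64(-0.6), 0.0], [np.float64(-0.7), np.float64(-10.0), np.float64(-0.6), 0.0], [np.float64(1.0), np.float64(-10.3), np.float64(-0.6), 0.0], [np.float64(2.7), np.float64(-10.2), np.float64(-0.6), 0.0]]
```

Call:
jog_arm --series '[{"claw": 0, "offset": [-1.6, -0.7, 0], "twist": 0}, {"claw": 0, "offset": [-2.8, -1.9, 0], "twist": 0}, {"claw": 0, "offset": [-3.7, -3.4, 0], "twist": 0}, {"claw": 0, "offset": [-4.0, -5.1, 0], "twist": 0}, {"claw": 0, "offset": [-3.9, -6.8, 0], "twist": 0}, {"claw": 0, "offset": [-3.2, -8.3, 0], "twist": 0}, {"claw": 0, "offset": [-2.0, -9.6, 0], "twist": 0}, {"claw": 0, "offset": [-0.5, -10.5, 0], "twist": 0}, {"claw": 0, "offset": [1.2, -10.8, 0], "twist": 0}, {"claw": 0, "offset": [2.9, -10.7, 0], "twist": 0}]'

```text
time: 13.65
tcp_pos: [0.4795, -0.139, 0.1765]
orientation: [2.183, 2.259, 0.001]
ft_force: [0.6, -0.2, -0.7]
opening: 0.002
gripper_force: 0.4
```

```bash
python3 -c "
from h import *
tq()
arc(-.26+np.pi,-.26+np.pi/2,6)"
```

```text
ang 2.920 r 59.2 moment 0.007 ft_t [-0.092 -0.162 -0.02 ]
t 13.65 clamp mm [-57.7  13. ] z 176.5 yang-TH -0.001 F [ 0.6 -0.3] -0.7 op 0.0 q7 0.47
[[np.float64(1.4), np.float64(1.0), np.float64(-0.4), 0.0], [np.float64(2.6), np.float64(1.9), np.float64(-0.4), 0.0], [np.float64(3.5), np.float64(3.0), np.float64(-0.3), 0.0], [np.float64(4.0), np.float64(4.3), np.float64(-0.3), 0.0], [np.float64(4.2), np.float64(5.8), np.float64(-0.3), 0.0], [np.float64(4.0), np.float64(7.2), np.float64(-0.3), 0.0]]
```

Call:
jog_arm --series '[{"claw": 0, "offset": [1.3, 0.5, 0], "twist": 0}, {"claw": 0, "offset": [2.5, 1.4, 0], "twist": 0}, {"claw": 0, "offset": [3.4, 2.5, 0], "twist": 0}, {"claw": 0, "offset": [3.9, 3.8, 0], "twist": 0}, {"claw": 0, "offset": [4.1, 5.3, 0], "twist": 0}, {"claw": 0, "offset": [3.9, 6.7, 0], "twist": 0}, {"claw": 0, "offset": [3.9, 6.7, 0], "twist": 0}]'

```text
time: 14.52
tcp_pos: [0.5476, -0.098, 0.1762]
orientation: [2.182, 2.259, -0.001]
ft_force: [-0.6, -0.1, -0.2]
opening: -0.0
gripper_force: 0.0
```

```bash
python3 -c "
from h import *
tq();state()
crop('side',240,200,160,120,5,'j1')"
```

```text
ang 1.347 r 52.9 moment 0.031 ft_t [ 0.066 -0.003  0.004]
t 14.53 clamp mm [11.7 51.6] z 176.2 yang-TH -0.000 F [-0.6 -0.1] -0.2 op -0.0 q7 0.43
```

View pics/j1.png

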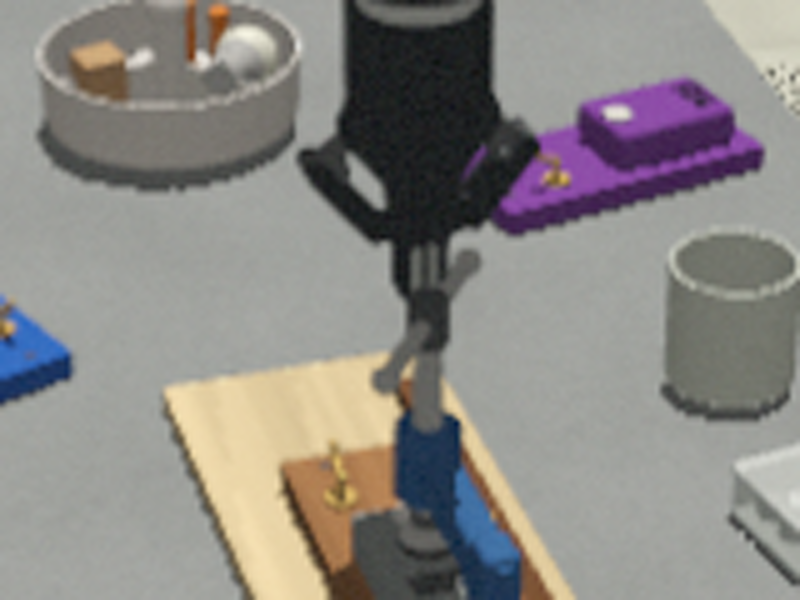

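The bar is being pushed round: its far end is at (465,262) and near end at (387,380), with the finger behind the far end. It is still loose, so I continue.

Call:
jog_arm --series '[{"claw": 0, "offset": [-0.5, 1.3, 0], "twist": 0}, {"claw": 0, "offset": [-1.4, 2.5, 0], "twist": 0}, {"claw": 0, "offset": [-2.6, 3.4, 0], "twist": 0}, {"claw": 0, "offset": [-3.9, 3.9, 0], "twist": 0}, {"claw": 0, "offset": [-5.3, 4.1, 0], "twist": 0}, {"claw": 0, "offset": [-6.7, 3.9, 0], "twist": 0}, {"claw": 0, "offset": [-6.7, 3.9, 0], "twist": 0}]'

```text
time: 15.45
tcp_pos: [0.587, -0.1655, 0.1766]
orientation: [2.185, 2.256, -0.001]
ft_force: [-0.1, 0.6, 0.1]
opening: 0.002
gripper_force: 0.0
```

```bash
python3 -c "
from h import *
tq();state()
print(M.T@(onz('side',(317.0,275.6),.198)[:2]-O)*1e3)"
```

```text
ang -0.339 r 51.6 moment 0.027 ft_t [ 0.017  0.006 -0.003]
t 15.45 clamp mm [ 48.7 -17.2] z 176.6 yang-TH -0.003 F [-0.   0.6] 0.1 op 0.0 q7 0.56
[-34.20102075 -47.22622386]
```

Call:
jog_arm --series '[{"claw": 0, "offset": [-1.6, -0.7, 0], "twist": 0}, {"claw": 0, "offset": [-2.8, -1.9, 0], "twist": 0}, {"claw": 0, "offset": [-3.7, -3.4, 0], "twist": 0}, {"claw": 0, "offset": [-4.0, -5.1, 0], "twist": 0}, {"claw": 0, "offset": [-3.9, -6.8, 0], "twist": 0}, {"claw": 0, "offset": [-3.2, -8.3, 0], "twist": 0}, {"claw": 0, "offset": [-2.0, -9.6, 0], "twist": 0}, {"claw": 0, "offset": [-0.5, -10.5, 0], "twist": 0}, {"claw": 0, "offset": [1.2, -10.8, 0], "twist": 0}, {"claw": 0, "offset": [2.9, -10.7, 0], "twist": 0}, {"claw": 0, "offset": [2.9, -10.7, 0], "twist": 0}]'

```text
time: 16.82
tcp_pos: [0.479, -0.1366, 0.1761]
orientation: [-2.178, -2.262, -0.001]
ft_force: [-0.4, -0.0, 0.7]
opening: 0.004
gripper_force: 0.0
```

```bash
python3 -c "
from h import *
tq();state()"
```

```text
ang 2.883 r 60.2 moment 0.006 ft_t [-0.004  0.014  0.025]
t 16.82 clamp mm [-58.2  15.4] z 176.1 yang-TH 0.003 F [-0.4  0. ] 0.7 op 0.0 q7 0.46
```

Call:
jog_arm --series '[{"claw": 0, "offset": [1.3, 0.5, 0], "twist": 0}, {"claw": 0, "offset": [2.5, 1.4, 0], "twist": 0}, {"claw": 0, "offset": [3.4, 2.5, 0], "twist": 0}, {"claw": 0, "offset": [3.9, 3.8, 0], "twist": 0}, {"claw": 0, "offset": [4.1, 5.3, 0], "twist": 0}, {"claw": 0, "offset": [3.9, 6.7, 0], "twist": 0}, {"claw": 0, "offset": [3.4, 8.0, 0], "twist": 0}, {"claw": 0, "offset": [2.5, 9.2, 0], "twist": 0}, {"claw": 0, "offset": [1.3, 10.1, 0], "twist": 0}, {"claw": 0, "offset": [0, 10.6, 0], "twist": 0}]'

```text
time: 18.08
tcp_pos: [0.5864, -0.135, 0.1763]
orientation: [2.182, 2.26, 0.001]
ft_force: [-1.0, 0.6, -0.3]
opening: -0.005
gripper_force: 0.4
```

```bash
python3 -c "
from h import *
tq();state()"
```

```text
ang 0.263 r 50.9 moment 0.043 ft_t [0.184 0.186 0.025]
t 18.07 clamp mm [49.2 13.2] z 176.3 yang-TH -0.000 F [-1.   0.6] -0.3 op -0.0 q7 0.51
```

Call:
jog_arm --series '[{"claw": 0, "offset": [-1.7, 0.2, 0], "twist": 0}, {"claw": 0, "offset": [-3.4, -0.2, 0], "twist": 0}, {"claw": 0, "offset": [-4.9, -1.0, 0], "twist": 0}, {"claw": 0, "offset": [-6.0, -2.3, 0], "twist": 0}, {"claw": 0, "offset": [-6.7, -3.9, 0], "twist": 0}, {"claw": 0, "offset": [-6.9, -5.3, 0], "twist": 0}, {"claw": 0, "offset": [-6.9, -5.3, 0], "twist": 0}]'

```text
time: 18.95
tcp_pos: [0.5333, -0.2054, 0.1764]
orientation: [-2.183, -2.258, 0.0]
ft_force: [-1.2, -0.5, 0.0]
opening: -0.002
gripper_force: 0.0
```

```bash
python3 -c "
from h import *
tq();state()"
```

```text
ang -1.685 r 55.6 moment -0.066 ft_t [ 0.009 -0.018 -0.013]
t 18.95 clamp mm [ -6.3 -55.2] z 176.4 yang-TH -0.001 F [-1.2 -0.5] 0.0 op -0.0 q7 0.64
```

Call:
jog_arm --series '[{"claw": 0, "offset": [0.3, -1.7, 0], "twist": 0}, {"claw": 0, "offset": [1.1, -3.2, 0], "twist": 0}, {"claw": 0, "offset": [2.2, -4.4, 0], "twist": 0}, {"claw": 0, "offset": [3.8, -5.2, 0], "twist": 0}, {"claw": 0, "offset": [5.5, -5.5, 0], "twist": 0}, {"claw": 0, "offset": [5.5, -5.5, 0], "twist": 0}]'

```text
time: 19.7
tcp_pos: [0.4775, -0.1506, 0.1761]
orientation: [-2.178, -2.262, 0.0]
ft_force: [-0.7, 0.0, -0.2]
opening: 0.002
gripper_force: 0.0
```

```bash
python3 -c "
from h import *
tq();state()
for i in range(6):
  env.capture('side'); tq()"
```

```text
ang 3.116 r 60.2 moment -0.003 ft_t [-0.007 -0.004 -0.039]
t 19.70 clamp mm [-60.1   1.5] z 176.1 yang-TH 0.003 F [-0.7  0.1] -0.2 op 0.0 q7 0.49
ang 3.128 r 60.2 moment 0.013 ft_t [ 0.036 -0.001 -0.033]
ang 3.138 r 60.2 moment 0.033 ft_t [-0.031 -0.027 -0.017]
ang -3.140 r 60.1 moment 0.022 ft_t [-0.039 -0.02   0.038]
ang -3.137 r 60.0 moment 0.028 ft_t [0.001 0.041 0.045]
ang -3.135 r 59.9 moment 0.017 ft_t [ 0.06  -0.01  -0.022]
ang -3.135 r 59.8 moment 0.008 ft_t [-0.006 -0.012 -0.008]
```

Call:
jog_arm --series '[{"claw": 0, "offset": [1.7, 0.8, 0], "twist": 0}, {"claw": 0, "offset": [3.2, 1.6, 0], "twist": 0}, {"claw": 0, "offset": [4.4, 2.8, 0], "twist": 0}, {"claw": 0, "offset": [5.2, 4.3, 0], "twist": 0}, {"claw": 0, "offset": [5.5, 6.0, 0], "twist": 0}, {"claw": 0, "offset": [5.5, 6.0, 0], "twist": 0}]'

```text
time: 20.75
tcp_pos: [0.5374, -0.0927, 0.1758]
orientation: [-2.179, -2.262, -0.001]
ft_force: [-0.1, -0.0, -0.0]
opening: -0.001
gripper_force: 0.0
```

```bash
python3 -c "
from h import *
tq();state()
crop('side',240,200,160,120,5,'k1')
for i in range(5):
  env.capture('side'); tq()"
```

```text
ang 1.541 r 57.3 moment 0.006 ft_t [-0.037 -0.018 -0.001]
t 20.75 clamp mm [ 1.7 57.3] z 175.8 yang-TH 0.002 F [-0.1 -0. ] -0.0 op -0.0 q7 0.41
ang 1.552 r 56.7 moment -0.022 ft_t [-0.02   0.016 -0.063]
ang 1.556 r 56.3 moment 0.015 ft_t [-0.023  0.002 -0.022]
ang 1.559 r 56.1 moment -0.038 ft_t [-0.054 -0.022  0.029]
ang 1.561 r 55.8 moment 0.055 ft_t [-0.032  0.019 -0.012]
ang 1.562 r 55.7 moment 0.064 ft_t [-0.011  0.022 -0.005]
```

```bash
cat >>h.py <<'E'
def creep(b0,b1,n,r=58,d=18.5,z=176):
    s,T=state();out=[]
    for b in np.linspace(b0,b1,n+1)[1:]:
        c,sn=np.cos(b),np.sin(b)
        t=np.r_[O+M@(np.array([r*c-d*sn,r*sn+d*c])/1e3),z/1e3]
        tw=-(b+TH-np.arctan2(T[1,1],T[0,1]));tw=(tw+np.pi)%(2*np.pi)-np.pi
        out.append([float(v) for v in [*np.round(T.T@(t-s['tcp_pos'])*100,2)[:2],round(tw,2)]])
    print(out)
def snug(): # push along tool x, bar angle estimate
    s=env.sense();T=R.from_rotvec(s['orientation']).as_matrix();c=T.T@s['ft_force'];q=T.T@np.r_[s['tcp_pos'][:2]-O,0]
    print('push %.2f radial %.2f  r %.1f d %.1f  b %.3f'%(c[0],c[1],q[1]*1e3,q[0]*1e3,np.arctan2(T[1,1],T[0,1])-TH))
E
python3 -c "
from h import *
creep(1.45,1.35,1)"
```

```text
t 21.05 clamp mm [ 0.5 55.6] z 176.5 yang-TH 0.000 F [-1.1  0.2] 0.2 op -0.0 q7 0.41
[[0.5, -0.59, -1.35]]
```

Call:
jog_arm --series '[{"claw": 0, "offset": [0.6, -1.8, 0], "twist": 0}, {"claw": 0, "offset": [0.6, -1.8, 0], "twist": -1.35}, {"claw": 0, "offset": [0.6, -1.8, 0], "twist": -1.35}, {"claw": 0, "offset": [0.6, -1.8, 0], "twist": -1.35}, {"claw": 0, "offset": [0.6, -1.8, 0], "twist": -1.35}, {"claw": 0, "offset": [0.6, -1.8, 0], "twist": -1.35}, {"claw": 0, "offset": [0.6, -1.8, 0], "twist": -1.35}, {"claw": 0, "offset": [0.6, -1.8, 0], "twist": -1.35}, {"claw": 0, "offset": [0.5, -0.6, 0], "twist": -1.35}, {"claw": 0, "offset": [0.5, -0.6, 0], "twist": -1.35}, {"claw": 0, "offset": [0.5, -0.6, 0], "twist": -1.35}]'

```text
time: 22.42
tcp_pos: [0.5296, -0.0901, 0.1763]
orientation: [-0.293, -3.128, -0.0]
ft_force: [-0.8, -0.2, -0.4]
opening: -0.004
gripper_force: 0.0
```

```bash
python3 -c "
from h import *
snug();creep(1.35,.85,8)"
```

```text
push 0.70 radial -0.36  r 57.4 d 19.1  b 1.349
t 22.43 clamp mm [-6.  60.2] z 176.3 yang-TH 1.349 F [-0.8 -0.2] -0.4 op -0.0 q7 1.64
[[-0.42, 0.17, 0.06], [-0.79, 0.25, 0.12], [-1.17, 0.31, 0.19], [-1.55, 0.34, 0.25], [-1.93, 0.35, 0.31], [-2.31, 0.34, 0.37], [-2.69, 0.3, 0.44], [-3.06, 0.24, 0.5]]
```

Call:
jog_arm --series '[{"claw": 0, "offset": [-0.4, 0.1, 0], "twist": 0.06}, {"claw": 0, "offset": [-0.8, 0.2, 0], "twist": 0.12}, {"claw": 0, "offset": [-1.2, 0.25, 0], "twist": 0.19}, {"claw": 0, "offset": [-1.55, 0.3, 0], "twist": 0.25}, {"claw": 0, "offset": [-1.95, 0.3, 0], "twist": 0.31}, {"claw": 0, "offset": [-2.3, 0.3, 0], "twist": 0.37}, {"claw": 0, "offset": [-2.7, 0.25, 0], "twist": 0.44}, {"claw": 0, "offset": [-3.05, 0.2, 0], "twist": 0.5}]'

```text
time: 23.42
tcp_pos: [0.5588, -0.0927, 0.176]
orientation: [-1.058, -2.954, -0.001]
ft_force: [-3.8, 1.8, 2.6]
opening: 0.002
gripper_force: 1.9
```

```bash
python3 -c "
from h import *
for i in range(4): snug();env.capture('side')
creep(.85,.45,6)"
```

```text
push 4.09 radial -0.99  r 57.6 d 20.1  b 0.848
push 2.60 radial -0.17  r 57.7 d 19.6  b 0.847
push 2.65 radial -0.06  r 57.7 d 19.3  b 0.850
push 2.19 radial 0.10  r 57.8 d 19.2  b 0.851
t 23.62 clamp mm [23.8 56. ] z 176.1 yang-TH 0.851 F [-3.1  1.4] 1.2 op -0.0 q7 1.20
[[-0.45, 0.14, 0.07], [-0.85, 0.22, 0.13], [-1.25, 0.28, 0.2], [-1.65, 0.31, 0.27], [-2.06, 0.31, 0.33], [-2.46, 0.29, 0.4]]
```

Call:
jog_arm --series '[{"claw": 0, "offset": [-0.3, 0.05, 0], "twist": 0.05}, {"claw": 0, "offset": [-0.6, 0.1, 0], "twist": 0.1}, {"claw": 0, "offset": [-0.9, 0.15, 0], "twist": 0.15}, {"claw": 0, "offset": [-1.2, 0.2, 0], "twist": 0.2}, {"claw": 0, "offset": [-1.5, 0.2, 0], "twist": 0.25}]'

```text
time: 24.25
tcp_pos: [0.5723, -0.0995, 0.176]
orientation: [-1.415, -2.8, -0.003]
ft_force: [-3.1, 4.9, 3.0]
opening: 0.0
gripper_force: 3.0
```

```bash
python3 -c "
from h import *
for i in range(4): snug();env.capture('side')
creep(.6,.2,8)"
```

```text
push 5.82 radial 0.38  r 57.8 d 20.2  b 0.600
push 4.47 radial -0.64  r 57.9 d 19.7  b 0.599
push 4.39 radial 0.50  r 57.9 d 19.3  b 0.601
push 4.87 radial 0.87  r 57.9 d 19.1  b 0.602
t 24.45 clamp mm [37.  48.4] z 176.0 yang-TH 0.602 F [-2.  4.] 0.8 op 0.0 q7 0.99
[[-0.35, 0.1, 0.05], [-0.65, 0.17, 0.1], [-0.95, 0.22, 0.15], [-1.25, 0.26, 0.2], [-1.55, 0.29, 0.25], [-1.86, 0.3, 0.3], [-2.16, 0.29, 0.35], [-2.46, 0.27, 0.4]]
```

The push is steady at about 4.6 N. The turn count agrees: about 2.78 turns against a gap of at most 2.5 means at least 53 N. Backing off now.

Call:
jog_arm --series '[{"claw": 0, "offset": [1.5, 0, 0], "twist": 0}, {"claw": 0, "offset": [3, 0, 0], "twist": 0}, {"claw": 0, "offset": [3, 0, -5], "twist": 0}, {"claw": 0, "offset": [3, 0, -10], "twist": 0}, {"claw": 0, "offset": [8, 5, -12], "twist": 0}, {"claw": 0, "offset": [14, 8, -12], "twist": 0}, {"claw": 0, "offset": [18, 8, -12], "twist": 0}, {"claw": 0, "offset": [18, 8, -12], "twist": 0}, {"claw": 0, "offset": [18, 8, -12], "twist": 0}]'

```text
time: 25.58
tcp_pos: [0.5308, 0.0899, 0.2965]
orientation: [1.416, 2.803, 0.0]
ft_force: [0.4, -0.3, -1.5]
opening: -0.004
gripper_force: 0.0
```

```bash
python3 -c "
from h import *
state()
crop('top',275,205,160,85,5,'z1')"
```

```text
t 25.57 clamp mm [  1.5 240. ] z 296.5 yang-TH 0.600 F [ 0.4 -0.3] -1.5 op -0.0 q7 0.50
```

View pics/z1.png

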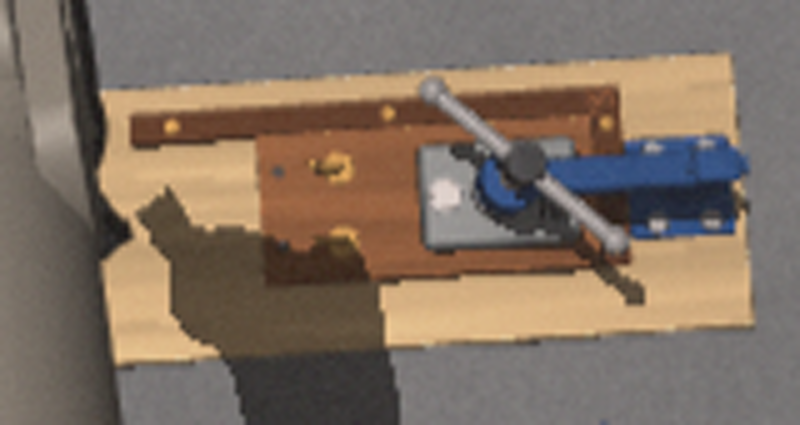

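The board is still home (end corners (257,135) and (268,286)). The bar rests with its balls at (432,90) and (617,240), as wound, and the arm is clear, so I'm handing the job in.

```bash
python3 -c "
from rig import env
print(env.finish_job())"
```

```text
the job is handed in; nothing more can be done
None
```

The board sits flush against both stops, the pad is snugged onto the doorbell at about 4.6 N of push (roughly 80 N of clamping, estimated), the arm is clear, and the job was handed in at about 26 s; no verdict came back.

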